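# Crank up the mixer clamp on a specimen cup

### The job

Clamp the specimen cup that stands in the mixer: fit the loose crank on the cross-shaped drive on top of the mixer, fully down on its shoulder, and wind it clockwise so that the tray lifts the cup against the sprung pad and pushes the pad about 7 mm up, where the dark ring on the pad's stem shows at the top of the head. Turn the crank into place gently, do not force the drive or overwind; leave the crank seated and the other things where they are.

Things in the scene. Friction and masses are not known exactly. Their poses are not given: they have to be found in the camera images.
- mixer: Fixed specimen mixer: white housing 112 x 184 mm, deck 46 mm up, two guide posts at the back with a bridge across (top 202 mm up). Origin: centre of the underside; x to its back, y to its left. Cup tray and pad at x 0, y +45 mm; upright lead screw at x 0, y -47 mm. One clockwise turn (from above) lifts the tray 14 mm; self-locking, turns with about 0.15 N m.
- drive_seat (a point): Centre of the round shoulder on top of the lead screw, on its axis, 206 mm up; it does not turn with the screw. On the shoulder lies the drive: a cross of two dogs, each 26 x 6 mm and 8 mm high, round a pilot post (12 mm wide, 20 mm high, its top 3 mm a cone down to 6 mm). The angle of the cross differs each time. More than about 60 N on it, push or lean, damages it.
- crank: Loose balanced steel crank, 0.28 kg, standing on its hub right of the mixer. Origin: centre of the hub's underside; z up, x from hub to grip. Hub block 34 x 34 mm, 24 mm high. Flat arm 15 mm wide at heights 24 to 32 mm, with the grip at x +60 mm and a round counterweight (25 mm wide, top 43 mm) at x -30 mm. On the hub a square boss for lifting it.
- crank_socket (a point): Mouth of the crank's socket, centre of the hub's underside: a 13 mm square bore right through the hub block, and two slots 8.8 mm wide, 10 mm deep, crossing along the crank's x and y, for the dogs. Lies on drive_seat when seated; with slots and dogs apart it stays 8 mm higher. Axes as the crank's.
- crank_boss (a point): Centre of the crank's boss, 43 mm above the hub's underside: 28 mm along x, 24 mm along y, at heights 32 to 54 mm.
- crank_grip (a point): On the axis of the crank's grip, 25 mm above its lower end and 59 mm above the hub's underside: an upright grey sleeve, 20 mm thick, 46 mm long (heights 34 to 80 mm over the hub's underside), 60 mm from the hub's axis, which spins freely on its pin.
- tray (a point): Centre of the round cup tray's floor, inside its 6 mm rim; the tray rides up and down on the posts.
- cup_clamped: Loose specimen cup in the mixer's tray, lid 46 mm wide, 59 mm high, 0.05 to 0.12 kg. Origin: centre of its underside.
- pad_face (a point): Centre of the face of the sprung pad over the cup, a disc 36 mm wide facing down; the head that carries it is clamped to the left post at a different height each time, 18 to 34 mm above the lid at the start.
- press_pad (a joint): How far the pad has been pushed up into the head, m: 0 at rest, 0.015 at its stop. Spring: 2.4 N to begin with, 0.6 N per mm. At 0.007 the dark ring on the stem is level with the top of the head.
- cup_wait_a: Bystander: specimen cup, 46 mm wide, 59 mm high, standing left of the mixer. Origin: centre of its underside.
- cup_wait_b: Bystander: another such cup behind it.
- antiseptic_bottle: Bystander: green dispenser bottle, 41 x 61 mm, 99 mm high, at the back right. Origin: centre of its underside.
Mind the look-alikes: they are no part of the job. What is meant by the cup_clamped is not yellow, and is the larger of those in its own colour.

How it is judged:
On the way, in this order (a step that is already met when the one before it is completed fails the run):
1. the crank is fully down on the drive end, its hub on the shoulder (z of crank_socket in the frame of drive_seat between -0.003 and 0.003 m and horizontal distance between crank_socket and drive_seat below 0.003 m and angle between crank_socket's own z axis and vertical below 0.1 rad), for 0.2 s.
2. with the crank still seated on the drive the tray is wound up until the cup's lid lifts the pad (value of joint press_pad above 0.002 m and z of crank_socket in the frame of drive_seat below 0.005 m and horizontal distance between crank_socket and drive_seat below 0.004 m and horizontal distance between cup_clamped and tray below 0.006 m), for 0.1 s.
At the end, for the whole second after the job is handed in: The pad is pushed up 7 mm (4 to 10 mm) by the lid of the cup, which stands upright in the tray (within 6 mm of its centre); the crank sits on the drive end, hub within 3 mm of the shoulder; crank and cup are at rest (value of joint press_pad between 0.004 and 0.01 m and distance between cup_clamped and tray below 0.006 m and angle between cup_clamped's own z axis and vertical below 0.1 rad and z of crank_socket in the frame of drive_seat below 0.003 m and horizontal distance between crank_socket and drive_seat below 0.003 m and linear speed of each of crank, cup_clamped below 0.02 m/s); the robot touches nothing.
It fails at once if the pad is overwound: pushed up more than 12.5 mm (value of joint press_pad above 0.0125 m).
It fails at once if the crank is pushed or leaned on the mixer with more than 60 N (contact force between crank and mixer above 60 N).
It fails at once if the robot pushes on the mixer itself with more than 20 N (contact force between the arm and mixer above 20 N).
It fails at once if a waiting cup is moved by more than 20 mm (distance of any of cup_wait_a, cup_wait_b from where it was at the start of the episode above 0.02 m).
It fails at once if the antiseptic bottle is moved by more than 20 mm (distance of antiseptic_bottle from where it was at the start of the episode above 0.02 m).
It also fails if it takes over 72 s, if anything falls off the work surface, if the arm or the gripper's body presses on something with over 40 N, if the wrist force passes 120 N, or if a joint passes its speed limit or range.

### The arm

A 7-joint arm with a two-finger parallel gripper is mounted at the origin on a cart in front of the work surface, level with it; the furniture and walls round the work are solid. World frame = base frame: x ahead of the robot, y to its left, z up, the work surface at z = 0. Lengths are in m, angles in rad, forces in N, time in s.
With the tool pointing down it reaches from about 0.4 to 0.875 m from the base axis. Payload 19.3 kg.
Tool frame: the origin (TCP) lies at the very end of the fingers, on their centre line; the grasp point (between the pads) lies 19 mm behind it; z points along the fingers, y is the line along which they close (so a half turn about z gives the same grasp; the last joint's range is limited). The gripper opens to 85 mm and grips with 20 to 120 N. Pads are 22 mm wide; open, the fingers measure 114 mm over their backs; the gripper's body (76 mm by 85 mm) begins 54 mm behind the grasp point. The pads swing forward as they close: fully open they stand 13 mm farther back than shut.
Start: joints at [-1.256, 0.521, -0.036, 1.599, 0.021, 1.021, -0.113], TCP at [0.235, 0.579, 0.231] pointing down, gripper open.
Joint ranges: [-2.91, 2.91], [-0.3, 2.13], [-1.5, 1.42], [0.17, 2.43], [-1.26, 4.41], [0.16, 1.93], [-2.52, 2.52]. Speed limits (rad/s): [1.89, 1.89, 2.39, 2.39, 3.01, 3.01, 3.01].

### API

Orientations are given as [roll, pitch, yaw] about the fixed x, y, z axes, in that order (R = Rz(yaw) Ry(pitch) Rx(roll)).
In Python, from workcell import monitor, optics, job_done gives the robot as it stands.
- The arm moves only by the shell command python3 -m handwheel 'ROWS' [FORCE]. ROWS is JSON, a list of rows, each an object of numbers: "dx", "dy", "dz": the shift along the tool's x, y, z in cm; "wx", "wy", "wz": the turn, a rotation vector about the tool's x, y, z in rad; "claw": the opening in per cent of the stroke, from 0 (shut) to 100 (fully open). A call has 1 to 8 rows; each row shifts and turns the commanded pose from where the row before left it, along the tool's axes as they then stand; what a row does not reach is not made up. A row lasts 1/8 s, in which the tool goes at most 62.5 mm and 10.7 degrees, less where a joint would pass 70% of its speed; a pose out of reach is approached as far as the arm can. A call with a gripper value outside its range is refused whole. The fingers move at their own pace and stop on an object; FORCE is the grip in N (left out, the last holds). Time passes only in rows, so rows that do not move let the fingers close. It gives the time, the measured TCP pose, the force, the opening and the grip force at its end, in the units of the state.
- monitor.observe(): the state, without advancing time (a new reading comes with each control period).
- optics.grab_frame(name): name is "scene" or "top"; returns a dict with "frame" (480x640x3 uint8, blue, green, red), "fovy" (degrees; the focal length in pixels is half the picture's height over the tangent of half this angle, whatever the lens; pixels are square), "cx", "cy" (the principal point, pixels), "R" (3x3) and "t" (3): a world point X has camera coordinates R X + t. Camera axes: x right, y down, z forward; pixel columns grow to the right and rows downward; lengths in m; the calibration is good to about 2 mm. A picture is of the moment at which its call begins. There is no depth.
- job_done(): hands the job in; it is judged then, once.
Trained networks look in the newest picture that a camera, given by its name, has taken for a name from the list of things; names that differ only in an ending like _2 or _b are one class to them, and where a whole thing is asked for, a point or a joint stands for the part that bears it (a point fixed in the world has none). Each returns a list of dicts, best first, with "p" (0 to 1); they miss things now and then, are a little off and sometimes report something else, mostly with a low value. They report only what shows in the picture. A call takes as long as a camera call. They do not tell look-alikes from the thing itself.
- optics.masks_of(name, camera): "region" (480x640 bool, what is visible of it) and "rect" ([left, top, width, height] in pixels, round what is visible of it).
The state is a dict: "clock": time; "qpos": joint angles; "qd": joint speeds; "joint_efforts": joint torques, N m; "position": TCP position; "tool_rot": TCP orientation; "force": force on the tool from outside, world axes, zero at the start; "moment": the same for the moment, N m; "grip_width": finger opening in m; "finger_force": force on a finger pad.
Only numpy, scipy, OpenCV 4.12 (cv2) and the standard library are available. Lean on these libraries where they do the work, as an engineer would, in place of code of your own. Each camera call takes 0.05 s, during which the arm holds its last target. There are 200 camera calls.

## Working session

There is one attempt and no reset: what is moved stays moved. The work goes in short steps, Python scripts to look and compute and a shell command to move; the robot and the scene stay as the last step left them, time stands still between calls to the robot, and variables do not carry over. Pictures are saved under pics/ and viewed, at most 12 in all, crops included, and the job is handed in when it is done.

```bash
ls; mkdir -p pics
python3 - <<'E'
from workcell import monitor, optics
import cv2,numpy as np
s=monitor.observe();print({k:np.round(v,3).tolist() for k,v in s.items()})
for n in("scene","top"):
    f=optics.grab_frame(n);cv2.imwrite(f"pics/{n}0.png",f["frame"]);print(n,f["fovy"],f["cx"],f["cy"],np.round(f["R"],4).tolist(),np.round(f["t"],4).tolist())
    for o in("crank","mixer","crank_boss","crank_grip"):
        print(o,[(round(d["p"],2),d["rect"]) for d in optics.masks_of(o,n)])
E
```

```text
pics
{'clock': 0.0, 'qpos': [-1.256, 0.522, -0.036, 1.6, 0.021, 1.021, -0.113], 'qd': [-0.001, 0.002, 0.003, -0.0, 0.002, -0.002, 0.0], 'joint_efforts': [0.001, -92.712, 1.98, -36.992, 0.018, 0.008, -0.0], 'position': [0.234, 0.579, 0.231], 'tool_rot': [-3.141, 0.0, 2.757], 'force': [0.388, 0.5, 0.225], 'moment': [0.001, -0.006, 0.02], 'finger_force': 0.0, 'grip_width': 0.085}
scene 43.549796019599256 314.07625684057854 236.05593986713504 [[0.6025, -0.7981, 0.0065], [-0.5884, -0.4497, -0.672], [0.5392, 0.401, -0.7405]] [-0.341, 0.3792, 0.8493]
crank [(0.87, [365.4, 324.6, 29.7, 59.0])]
mixer [(0.66, [217.5, 174.1, 115.9, 135.3])]
crank_boss [(0.63, [366.8, 325.7, 28.7, 59.1])]
crank_grip [(0.79, [365.3, 357.3, 12.5, 25.1])]
top 55.687817435340364 312.86433432474576 234.66831344395715 [[0.0346, -0.9994, -0.0076], [-0.9686, -0.0317, -0.2467], [0.2463, 0.0159, -0.9691]] [-0.0568, 0.5288, 0.8702]
crank [(0.74, [385.2, 254.3, 29.0, 48.0])]
mixer [(0.65, [230.4, 207.9, 90.9, 86.9])]
crank_boss [(0.82, [384.4, 251.5, 31.8, 53.9])]
crank_grip [(0.58, [399.3, 292.7, 13.5, 10.7])]
```

Run:
```python
import cv2
a=cv2.imread("pics/scene0.png");b=cv2.imread("pics/top0.png")
cv2.imwrite("pics/sc.png",cv2.resize(a[150:400,190:450],None,fx=2.4,fy=2.4,interpolation=2)) 
cv2.imwrite("pics/tc.png",cv2.resize(b[180:330,200:440],None,fx=3.3,fy=3.3,interpolation=2))
```

```text
(no output)
```

View pics/sc.png

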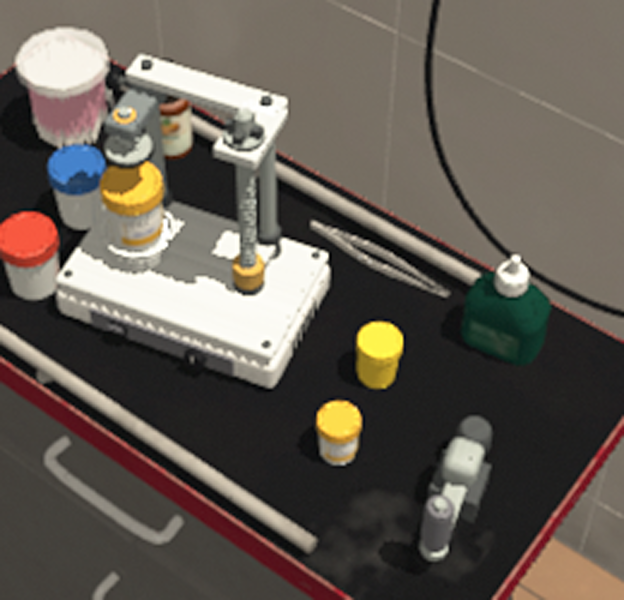

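View pics/tc.png

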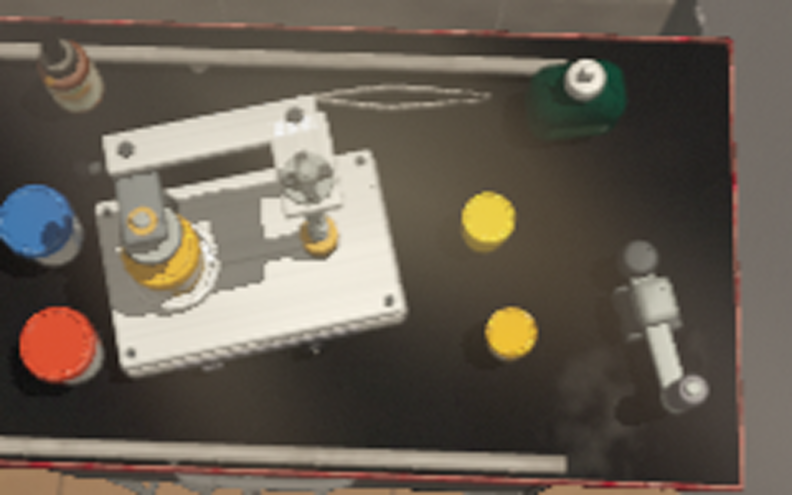

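The scene shows the mixer with an orange-lidded cup under the pad, the drive at about (291,202) in scene and (292,234) in top. The crank stands at the right, with its grip towards the robot. Next I'll take positions from these and enlarge the drive.

```bash
cat > h.py <<'E'
import numpy as np,cv2
from workcell import monitor, optics
from scipy.optimize import least_squares
def cam(n):
    f=optics.grab_frame(n);f["f"]=240/np.tan(np.radians(f["fovy"]/2));f["R"]=np.array(f["R"]);f["t"]=np.array(f["t"]);return f
def proj(c,X):
    X=np.atleast_2d(X)@c["R"].T+c["t"];return X[:,:2]/X[:,2:]*c["f"]+[c["cx"],c["cy"]]
def atz(c,uv,z):
    C=-c["R"].T@c["t"];d=c["R"].T@np.array([(uv[0]-c["cx"])/c["f"],(uv[1]-c["cy"])/c["f"],1]);return C+d*(z-C[2])/d[2]
def tri(c1,u1,c2,u2,x0=(.6,0,.1)):
    r=least_squares(lambda X:np.r_[proj(c1,X)[0]-u1,proj(c2,X)[0]-u2],x0);return r.x,np.abs(r.fun).max()
E
python3 - <<'E'
from h import *
s,t=cam("scene"),cam("top")
T=lambda x,y:(x/3.3+200-.35,y/3.3+180-.35)
S=lambda x,y:(x/2.4+190-.3,y/2.4+150-.3)
print("crank: boss,grip,cw",[np.round(atz(t,T(*p),z),4)[:2].tolist() for p,z in(((655,300),.054),((692,388),.08),((641,257),.043))])
print("crank scene",[np.round(atz(s,S(*p),z),4)[:2].tolist() for p,z in(((464,455),.054),((440,506),.08),((476,430),.043))])
print("deck screws",[np.round(atz(t,T(*p),.046),4)[:2].tolist() for p in((113,208),(360,160),(389,300),(131,353))])
print("bridge bolts",[np.round(atz(t,T(*p),.203),4)[:2].tolist() for p in((125,149),(295,115))],[np.round(atz(s,S(*p),.203),4)[:2].tolist() for p in((147,65),(266,101))])
print("drive top",atz(t,T(305,161),.226),atz(s,S(243,113),.226))
a=cv2.resize(t["frame"][214:254,270:320],None,fx=8,fy=8,interpolation=2)
b=cv2.resize(s["frame"][185:225,265:315],None,fx=8,fy=8,interpolation=2)
cv2.imwrite("pics/d.png",np.hstack([a,b]))
E
```

```text
crank: boss,grip,cw [[0.4635, -0.2156], [0.4067, -0.2323], [0.4926, -0.209]]
crank scene [[0.4642, -0.2163], [0.4075, -0.2317], [0.4928, -0.209]]
deck screws [[0.5127, 0.1265], [0.5494, -0.0294], [0.4594, -0.0509], [0.4208, 0.1081]]
bridge bolts [[0.5091, 0.0921], [0.531, 0.0022]] [[0.511, 0.0934], [0.5329, 0.0046]]
drive top [ 0.49949692 -0.00580391  0.226     ] [ 0.49581607 -0.00542534  0.226     ]
```

View pics/d.png

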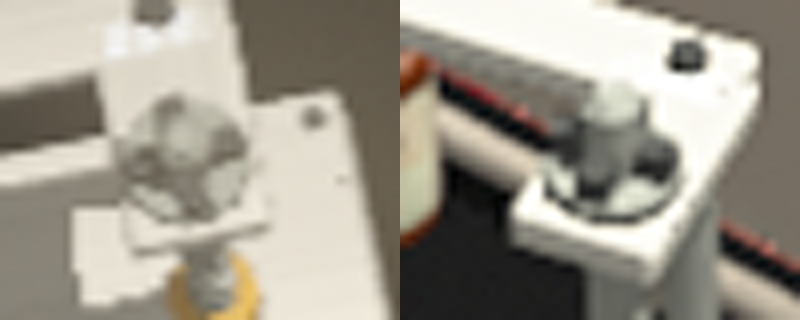

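The drive crop shows the shoulder disc centred at about (293,234) in top and (291.5,206) in scene, with dark dogs round it. I'll rectify both views to the dog-top plane to read the angle of the cross.

Run:
```python
from h import *
s,t=cam("scene"),cam("top")
tp=(184/8+270-.44,160/8+214-.44); sp=((612-400)/8+265-.44,172/8+185-.44)
print("disc",atz(t,tp,.206),atz(s,sp,.206), tri(t,tp,s,sp,(.5,0,.2)))
c0=(.497,-.0065);n=400;k=.04/n
out=[];prof=[]
for c in(t,s):
    g=(np.arange(n)-n/2)*k
    X=np.stack(np.broadcast_arrays(c0[0]-g[:,None],c0[1]-g[None],.214),-1).reshape(-1,3)  # up=+x, left=+y
    uv=proj(c,X).reshape(n,n,2).astype(np.float32)
    w=cv2.remap(c["frame"],uv[...,0],uv[...,1],cv2.INTER_CUBIC)
    for r in(6,13,17):cv2.circle(w,(200,200),int(r*10),(0,0,255),1)
    out.append(w)
cv2.imwrite("pics/rect.png",np.hstack(out))
```

```text
disc [ 0.49562634 -0.00578947  0.206     ] [ 0.49516461 -0.00560793  0.206     ] (array([ 0.49547594, -0.00561663,  0.20582905]), np.float64(0.12778861944781283))
```

View pics/rect.png

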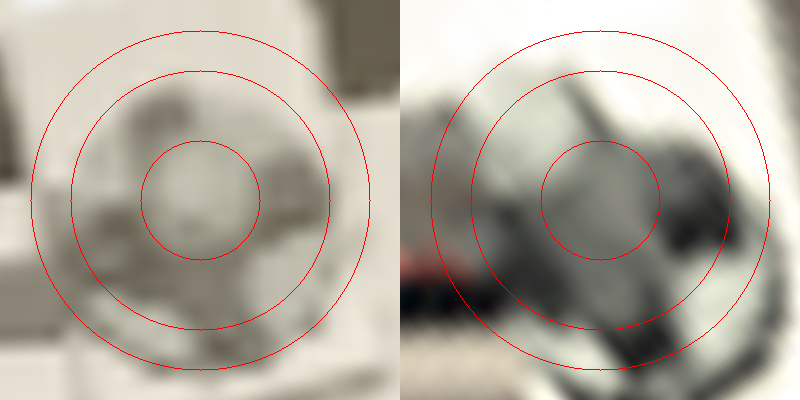

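The cross's left dog is at about (110,230) and right dog at (300,190), which puts it at about 0.23 rad. The crank's x is at about -2.86 rad, so only a -0.05 rad turn is needed. The drive centre is about (0.4957,-0.006). I'm setting out now.

```bash
cat >> h.py <<'E'
def go(x,y,z,psi=None):
    s=monitor.observe();p=np.array(s["position"]);e=s["tool_rot"];a=e[2]
    d=np.array([x,y,z])-p;w=0 if psi is None else -((psi-a+np.pi)%(2*np.pi)-np.pi)
    print("t",round(s["clock"],2),"pos",np.round(p,4),"rot",np.round(e,3),"q",np.round(s["qpos"],2),"F",np.round(s["force"],1),"M",np.round(s["moment"],2),"w",round(s["grip_width"],4))
    print("tool d cm",np.round(100*np.array([np.cos(a)*d[0]+np.sin(a)*d[1],np.sin(a)*d[0]-np.cos(a)*d[1],-d[2]]),2),"wz",round(w,3))
E
python3 -m handwheel '[{"dx":-4.3,"dy":-3.4,"dz":-0.9,"claw":100},{"dx":-4.3,"dy":-3.4,"dz":-0.9},{"dx":-4.3,"dy":-3.4,"dz":-0.9},{"dx":-4.3,"dy":-3.4,"dz":-0.9},{"dx":-4.3,"dy":-3.4,"dz":-0.9},{"dx":-4.3,"dy":-3.4,"dz":-0.9},{"dx":-4.3,"dy":-3.4,"dz":-0.9},{"dx":-4.3,"dy":-3.4,"dz":-0.9}]' 40
python3 -c "
from h import *
go(.4635,-.2156,.2,3.42)"
```

```text
t 0.7 pos [0.2346 0.5793 0.2313] rot [-3.142 -0.     2.757] q [-1.26  0.52 -0.04  1.6   0.02  1.02 -0.11] F [-0.3 -0.1 -0.1] M [ 0.02 -0.05  0.04] w 0.0855
tool d cm [-51.05 -65.08   3.13] wz -0.663schema error: expected keys dx, dy, dz, wx, wy, wz, claw
```

```bash
python3 -m handwheel '[{"dx":-4.3,"dy":-3.4,"dz":-0.9,"wx":0,"wy":0,"wz":0,"claw":100},{"dx":-4.3,"dy":-3.4,"dz":-0.9,"wx":0,"wy":0,"wz":0,"claw":100},{"dx":-4.3,"dy":-3.4,"dz":-0.9,"wx":0,"wy":0,"wz":0,"claw":100},{"dx":-4.3,"dy":-3.4,"dz":-0.9,"wx":0,"wy":0,"wz":0,"claw":100},{"dx":-4.3,"dy":-3.4,"dz":-0.9,"wx":0,"wy":0,"wz":0,"claw":100},{"dx":-4.3,"dy":-3.4,"dz":-0.9,"wx":0,"wy":0,"wz":0,"claw":100},{"dx":-4.3,"dy":-3.4,"dz":-0.9,"wx":0,"wy":0,"wz":0,"claw":100},{"dx":-4.3,"dy":-3.4,"dz":-0.9,"wx":0,"wy":0,"wz":0,"claw":100}]' 40
python3 -c "
from h import *
go(.4635,-.2156,.2,3.42)"
```

```text
clock: 1.7
position: [0.452, 0.1964, 0.3039]
tool_rot: [3.141, 0.0, 2.757]
force: [0.7, 0.5, 0.1]
grip_width: 0.0855
finger_force: 0.0
t 1.7 pos [0.452  0.1964 0.3039] rot [3.141 0.    2.757] q [-0.63  0.23  0.12  1.85 -0.03  1.06  0.69] F [0.7 0.5 0.1] M [ 0.04 -0.03  0.03] w 0.0855
tool d cm [-16.52 -37.76  10.39] wz -0.663
```

```bash
python3 -m handwheel '[{"dx":-2.07,"dy":-4.72,"dz":0,"wx":0,"wy":0,"wz":0,"claw":100},{"dx":-2.07,"dy":-4.72,"dz":0,"wx":0,"wy":0,"wz":0,"claw":100},{"dx":-2.07,"dy":-4.72,"dz":0,"wx":0,"wy":0,"wz":0,"claw":100},{"dx":-2.07,"dy":-4.72,"dz":0,"wx":0,"wy":0,"wz":0,"claw":100},{"dx":-2.07,"dy":-4.72,"dz":2.6,"wx":0,"wy":0,"wz":0,"claw":100},{"dx":-2.07,"dy":-4.72,"dz":2.6,"wx":0,"wy":0,"wz":0,"claw":100},{"dx":-2.07,"dy":-4.72,"dz":2.6,"wx":0,"wy":0,"wz":0,"claw":100},{"dx":-2.07,"dy":-4.72,"dz":2.6,"wx":0,"wy":0,"wz":0,"claw":100}]' >/dev/null
python3 -m handwheel '[{"dx":0,"dy":0,"dz":0,"wx":0,"wy":0,"wz":-0.166,"claw":100},{"dx":0,"dy":0,"dz":0,"wx":0,"wy":0,"wz":-0.166,"claw":100},{"dx":0,"dy":0,"dz":0,"wx":0,"wy":0,"wz":-0.166,"claw":100},{"dx":0,"dy":0,"dz":0,"wx":0,"wy":0,"wz":-0.166,"claw":100},{"dx":0,"dy":0,"dz":0,"wx":0,"wy":0,"wz":0,"claw":100}]' >/dev/null
python3 -c "
from h import *
go(.4639,-.216,.028,3.42)"
```

```text
t 3.33 pos [ 0.4631 -0.2143  0.1994] rot [ 3.142  0.    -2.864] q [ 0.19  0.39  0.17  1.94 -0.09  0.82  2.25] F [-0.1 -0.8 -0.6] M [-0.01 -0.02  0.01] w 0.0856
tool d cm [-0.03 -0.19 17.14] wz -0.0
```

```bash
python3 -m handwheel '[{"dx":0,"dy":-0.19,"dz":4,"wx":0,"wy":0,"wz":0,"claw":100},{"dx":0,"dy":0,"dz":5,"wx":0,"wy":0,"wz":0,"claw":100},{"dx":0,"dy":0,"dz":5,"wx":0,"wy":0,"wz":0,"claw":80},{"dx":0,"dy":0,"dz":3.1,"wx":0,"wy":0,"wz":0,"claw":60},{"dx":0,"dy":0,"dz":0,"wx":0,"wy":0,"wz":0,"claw":20},{"dx":0,"dy":0,"dz":0,"wx":0,"wy":0,"wz":0,"claw":10},{"dx":0,"dy":0,"dz":0,"wx":0,"wy":0,"wz":0,"claw":10},{"dx":0,"dy":0,"dz":0,"wx":0,"wy":0,"wz":0,"claw":10}]' 60
python3 - <<'E'
from h import *
go(.4639,-.216,.3)
s,t=cam("scene"),cam("top")
cv2.imwrite("pics/g.png",np.hstack([cv2.resize(t["frame"][210:330,350:450],(400,480)),cv2.resize(s["frame"][290:410,330:430],(400,480))]))
E
```

```text
clock: 4.32
position: [0.4641, -0.216, 0.0292]
tool_rot: [-3.141, 0.001, -2.863]
force: [0.2, 0.0, -2.3]
grip_width: 0.0229
finger_force: 62.9
t 4.33 pos [ 0.4641 -0.216   0.0292] rot [-3.141e+00  1.000e-03 -2.863e+00] q [ 0.24  0.67  0.1   2.04 -0.15  0.44  2.31] F [ 0.2  0.  -2.3] M [0.   0.01 0.08] w 0.0229
tool d cm [ 2.000e-02  1.000e-02 -2.708e+01] wz 0
```

View pics/g.png

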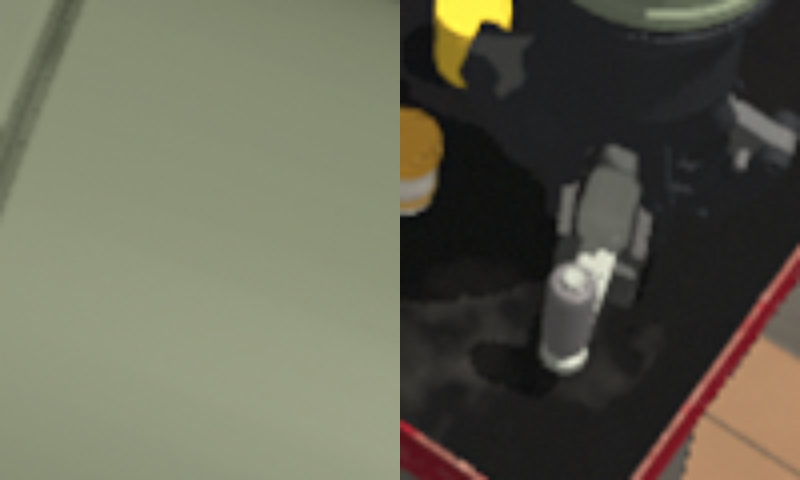

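The crank is held by its boss (width 23 mm) and the grip top shows at scene (373,359). I'll lift it and carry it over the drive.

```bash
python3 -m handwheel '[{"dx":0,"dy":0,"dz":-3,"wx":0,"wy":0,"wz":0,"claw":10},{"dx":0,"dy":0,"dz":-5,"wx":0,"wy":0,"wz":0,"claw":10},{"dx":0,"dy":0,"dz":-5,"wx":0,"wy":0,"wz":0,"claw":10},{"dx":0,"dy":0,"dz":-5,"wx":0,"wy":0,"wz":0,"claw":10},{"dx":0,"dy":0,"dz":-5,"wx":0,"wy":0,"wz":0,"claw":10},{"dx":0,"dy":0,"dz":-4,"wx":0,"wy":0,"wz":0,"claw":10}]' >/dev/null
python3 - <<'E'
from h import *
s=cam("scene")
print(atz(s,(373-.4,358.75-.4),.08))
go(.4957,-.006,.290,-2.91)
E
```

```text
[ 0.41026279 -0.22910996  0.08      ]
t 5.22 pos [ 0.4648 -0.2167  0.305 ] rot [-3.138  0.006 -2.863] q [ 0.16  0.26  0.2   1.81 -0.06  1.07  2.23] F [ 0.9 -1.3  4.6] M [-0.06 -0.22  0.01] w 0.0232
tool d cm [-8.76 19.41  1.5 ] wz 0.047
```

```bash
python3 -m handwheel '[{"dx":-1.2,"dy":2.5,"dz":0,"wx":0,"wy":0,"wz":0,"claw":10},{"dx":-1.75,"dy":3.9,"dz":0,"wx":0,"wy":0,"wz":0,"claw":10},{"dx":-1.75,"dy":3.9,"dz":0,"wx":0,"wy":0,"wz":0,"claw":10},{"dx":-1.75,"dy":3.9,"dz":0,"wx":0,"wy":0,"wz":0,"claw":10},{"dx":-1.4,"dy":3.1,"dz":0,"wx":0,"wy":0,"wz":0,"claw":10},{"dx":-0.9,"dy":2.1,"dz":0,"wx":0,"wy":0,"wz":0.047,"claw":10},{"dx":0,"dy":0,"dz":0,"wx":0,"wy":0,"wz":0,"claw":10},{"dx":0,"dy":0,"dz":0,"wx":0,"wy":0,"wz":0,"claw":10}]' >/dev/null
python3 - <<'E'
from h import *
s=cam("scene")
go(.4957,-.006,.265,-2.91)
cv2.imwrite("pics/o.png",cv2.resize(s["frame"][110:230,220:370],(750,600),interpolation=2))
E
```

```text
t 6.28 pos [ 0.4941 -0.0061  0.2983] rot [-3.141 -0.    -2.91 ] q [-0.18  0.24  0.09  1.85 -0.02  1.05  1.72] F [ 0.  -0.7 -2.7] M [-0.07  0.01  0.01] w 0.0229
tool d cm [-0.16 -0.03  3.33] wz -0.0
```

View pics/o.png

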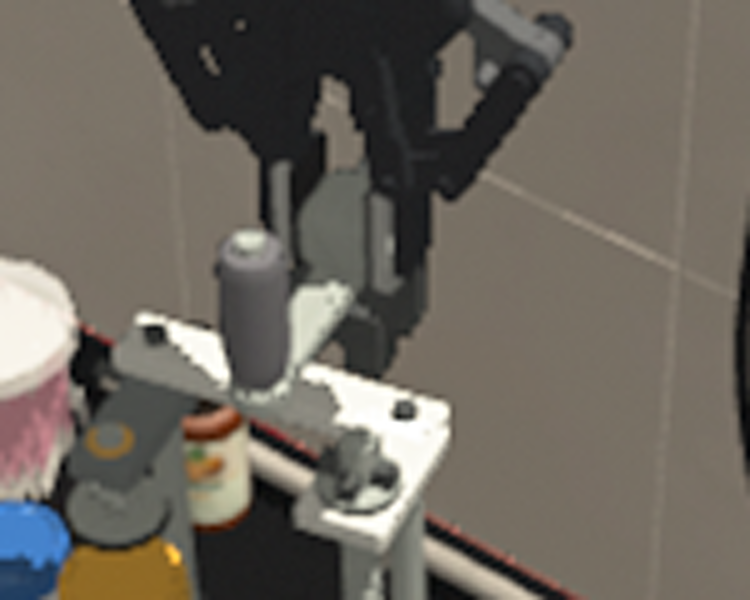

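Crank hangs above the drive, at about (290,203) in the scene frame, with its arm along a dog. I'll lower it in small steps.

```bash
python3 -m handwheel '[{"dx":-0.16,"dy":-0.03,"dz":2,"wx":0,"wy":0,"wz":0,"claw":10},{"dx":0,"dy":0,"dz":1.5,"wx":0,"wy":0,"wz":0,"claw":10},{"dx":0,"dy":0,"dz":0.5,"wx":0,"wy":0,"wz":0,"claw":10},{"dx":0,"dy":0,"dz":0.4,"wx":0,"wy":0,"wz":0,"claw":10},{"dx":0,"dy":0,"dz":0,"wx":0,"wy":0,"wz":0,"claw":10}]'
python3 -c "
from h import *
go(.4957,-.006,.2352,-2.91)"
```

```text
clock: 6.9
position: [0.4959, -0.0053, 0.2544]
tool_rot: [-3.142, 0.0, -2.909]
force: [-1.0, 0.8, -2.6]
grip_width: 0.023
finger_force: 63.1
t 6.9 pos [ 0.4959 -0.0053  0.2544] rot [-3.142  0.    -2.909] q [-0.18  0.29  0.08  1.91 -0.03  0.94  1.72] F [-1.   0.8 -2.6] M [-0.02  0.02  0.03] w 0.023
tool d cm [ 0.04 -0.06  1.92] wz 0.001
```

```bash
python3 -m handwheel '[{"dx":0,"dy":-0.04,"dz":0.2,"wx":0,"wy":0,"wz":0,"claw":10},{"dx":0,"dy":0,"dz":0.2,"wx":0,"wy":0,"wz":0,"claw":10},{"dx":0,"dy":0,"dz":0.2,"wx":0,"wy":0,"wz":0,"claw":10}]'
```

```text
clock: 7.28
position: [0.496, -0.0057, 0.2482]
tool_rot: [-3.142, 0.0, -2.909]
force: [1.0, 0.8, -3.1]
grip_width: 0.023
finger_force: 63.1
```

```bash
python3 -m handwheel '[{"dx":0,"dy":0,"dz":0.2,"wx":0,"wy":0,"wz":0,"claw":10},{"dx":0,"dy":0,"dz":0,"wx":0,"wy":0,"wz":0,"claw":10}]'
```

```text
clock: 7.52
position: [0.4959, -0.0057, 0.2461]
tool_rot: [-3.142, -0.0, -2.909]
force: [0.1, -0.0, -2.5]
grip_width: 0.0226
finger_force: 63.1
```

```bash
python3 -m handwheel '[{"dx":0,"dy":0,"dz":0.2,"wx":0,"wy":0,"wz":0,"claw":10},{"dx":0,"dy":0,"dz":0.15,"wx":0,"wy":0,"wz":0,"claw":10},{"dx":0,"dy":0,"dz":0,"wx":0,"wy":0,"wz":0,"claw":10}]'
```

```text
clock: 7.9
position: [0.4959, -0.0057, 0.2427]
tool_rot: [3.142, -0.0, -2.909]
force: [-0.4, 0.4, -2.5]
grip_width: 0.023
finger_force: 63.1
```

```bash
python3 -m handwheel '[{"dx":0,"dy":0,"dz":0.1,"wx":0,"wy":0,"wz":0,"claw":10},{"dx":0,"dy":0,"dz":0.1,"wx":0,"wy":0,"wz":0,"claw":10},{"dx":0,"dy":0,"dz":0,"wx":0,"wy":0,"wz":0,"claw":10}]'
```

```text
clock: 8.28
position: [0.4959, -0.0057, 0.2407]
tool_rot: [-3.142, -0.0, -2.909]
force: [0.1, 0.1, -3.2]
grip_width: 0.0228
finger_force: 63.1
```

The slots are on the dogs (below 0.2432 without force). I'll continue to the shoulder.

```bash
python3 -m handwheel '[{"dx":0,"dy":0,"dz":0.2,"wx":0,"wy":0,"wz":0,"claw":10},{"dx":0,"dy":0,"dz":0.2,"wx":0,"wy":0,"wz":0,"claw":10},{"dx":0,"dy":0,"dz":0.1,"wx":0,"wy":0,"wz":0,"claw":10},{"dx":0,"dy":0,"dz":0,"wx":0,"wy":0,"wz":0,"claw":10}]'
```

```text
clock: 8.78
position: [0.4959, -0.0057, 0.2357]
tool_rot: [-3.142, -0.0, -2.909]
force: [-2.4, -1.0, -4.0]
grip_width: 0.0227
finger_force: 63.0
```

```bash
python3 -m handwheel '[{"dx":0,"dy":0,"dz":0.05,"wx":0,"wy":0,"wz":0,"claw":10},{"dx":0,"dy":0,"dz":0,"wx":0,"wy":0,"wz":0,"claw":10}]'
python3 - <<'E'
from h import *
s,t=cam("scene"),cam("top")
go(.4957,-.006,.2352)
cv2.imwrite("pics/p0s.png",s["frame"]);cv2.imwrite("pics/p0t.png",t["frame"])
cv2.imwrite("pics/p.png",cv2.resize(s["frame"][130:250,215:365],(750,600),interpolation=2))
E
```

```text
clock: 9.02
position: [0.496, -0.0057, 0.2353]
tool_rot: [3.142, -0.0, -2.91]
force: [-2.1, 0.3, -1.9]
grip_width: 0.0231
finger_force: 63.1
t 9.12 pos [ 0.4959 -0.0056  0.2353] rot [ 3.142 -0.    -2.909] q [-0.17  0.31  0.08  1.93 -0.03  0.9   1.73] F [-1.9 -0.6 -2.8] M [-0.11  0.42  0.03] w 0.0228
tool d cm [ 0.03 -0.03  0.01] wz 0
```

View pics/p.png

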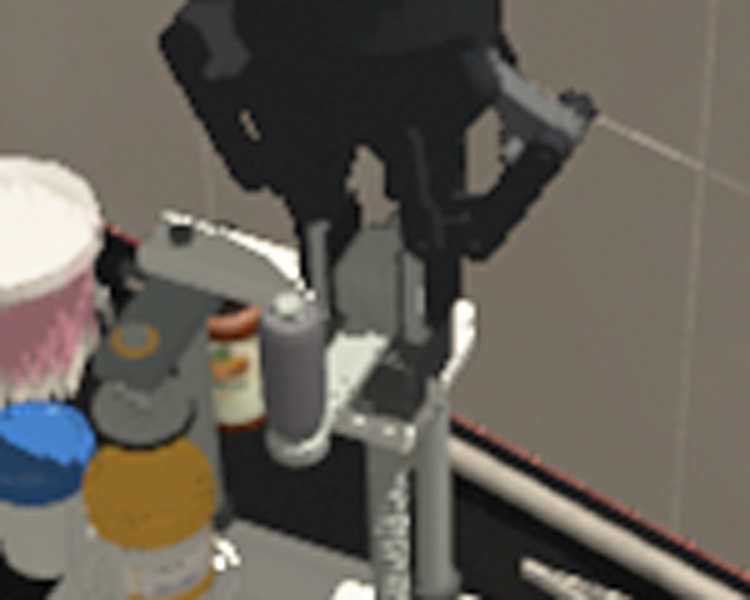

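Crank is seated on the shoulder, with the arm pointing towards the robot. Pad and lid are visible at about (243,218) and (245,225) in scene. Winding clockwise.

```bash
python3 -m handwheel '[{"dx":0,"dy":0,"dz":0.02,"wx":0,"wy":0,"wz":0.06,"claw":10},{"dx":0,"dy":0,"dz":0,"wx":0,"wy":0,"wz":0.12,"claw":10},{"dx":0,"dy":0,"dz":0,"wx":0,"wy":0,"wz":0.12,"claw":10},{"dx":0,"dy":0,"dz":0,"wx":0,"wy":0,"wz":0.12,"claw":10}]'
python3 -c "
from h import *
go(.4957,-.006,.2352)"
```

```text
clock: 9.62
position: [0.4957, -0.0054, 0.2352]
tool_rot: [3.141, -0.001, 2.95]
force: [-4.5, 2.4, 0.1]
grip_width: 0.0233
finger_force: 63.4
t 9.62 pos [ 0.4957 -0.0054  0.2352] rot [ 3.141e+00 -1.000e-03  2.950e+00] q [-0.24  0.32  0.17  1.94 -0.07  0.9   1.34] F [-4.5  2.4  0.1] M [0.29 1.04 0.21] w 0.0233
tool d cm [-0.01 -0.06 -0.  ] wz 0
```

```bash
python3 -m handwheel '[{"dx":0.03,"dy":-0.02,"dz":0,"wx":0,"wy":0,"wz":0.16,"claw":10},{"dx":0,"dy":0,"dz":0,"wx":0,"wy":0,"wz":0.17,"claw":10},{"dx":0,"dy":0,"dz":0,"wx":0,"wy":0,"wz":0.17,"claw":10},{"dx":0,"dy":0,"dz":0,"wx":0,"wy":0,"wz":0.17,"claw":10},{"dx":0,"dy":0,"dz":0,"wx":0,"wy":0,"wz":0.17,"claw":10},{"dx":0,"dy":0,"dz":0,"wx":0,"wy":0,"wz":0.17,"claw":10},{"dx":0,"dy":0,"dz":0,"wx":0,"wy":0,"wz":0.17,"claw":10},{"dx":0,"dy":0,"dz":0,"wx":0,"wy":0,"wz":0.17,"claw":10}]'
python3 -c "
from h import *
go(.4957,-.006,.2352)"
```

```text
clock: 10.62
position: [0.4964, -0.005, 0.2353]
tool_rot: [3.14, -0.001, 1.599]
force: [3.2, 3.6, -5.9]
grip_width: 0.0228
finger_force: 62.6
t 10.62 pos [ 0.4964 -0.005   0.2353] rot [ 3.140e+00 -1.000e-03  1.599e+00] q [-0.47  0.34  0.47  1.95 -0.19  0.9   0.12] F [ 3.2  3.6 -5.9] M [ 1.04 -0.86  0.14] w 0.0228
tool d cm [-0.1  -0.07  0.01] wz 0
```

```bash
python3 -m handwheel '[{"dx":0,"dy":0.03,"dz":0,"wx":0,"wy":0,"wz":0.17,"claw":10},{"dx":0,"dy":0,"dz":0,"wx":0,"wy":0,"wz":0.17,"claw":10},{"dx":0,"dy":0,"dz":0,"wx":0,"wy":0,"wz":0.17,"claw":10},{"dx":0,"dy":0,"dz":0,"wx":0,"wy":0,"wz":0.17,"claw":10},{"dx":0,"dy":0,"dz":0,"wx":0,"wy":0,"wz":0.17,"claw":10},{"dx":0,"dy":0,"dz":0,"wx":0,"wy":0,"wz":0.17,"claw":10},{"dx":0,"dy":0,"dz":0,"wx":0,"wy":0,"wz":0.17,"claw":10},{"dx":0,"dy":0,"dz":0,"wx":0,"wy":0,"wz":0.17,"claw":10}]'
python3 -c "
from h import *
go(.4957,-.006,.2352)"
```

```text
clock: 11.62
position: [0.497, -0.0056, 0.2354]
tool_rot: [3.141, -0.002, 0.239]
force: [5.8, -1.2, -7.5]
grip_width: 0.0231
finger_force: 62.2
t 11.62 pos [ 0.497  -0.0056  0.2354] rot [ 3.141e+00 -2.000e-03  2.390e-01] q [-0.72  0.42  0.81  1.96 -0.38  0.92 -1.05] F [ 5.8 -1.2 -7.5] M [-0.17 -1.45  0.2 ] w 0.0231
tool d cm [-0.14  0.    0.02] wz 0
```

```bash
python3 -m handwheel '[{"dx":0.04,"dy":0,"dz":0,"wx":0,"wy":0,"wz":0.17,"claw":10},{"dx":0,"dy":0,"dz":0,"wx":0,"wy":0,"wz":0.17,"claw":10},{"dx":0,"dy":0,"dz":0,"wx":0,"wy":0,"wz":0.17,"claw":10},{"dx":0,"dy":0,"dz":0,"wx":0,"wy":0,"wz":0.17,"claw":10},{"dx":0,"dy":0,"dz":0,"wx":0,"wy":0,"wz":0.17,"claw":10},{"dx":0,"dy":0,"dz":0,"wx":0,"wy":0,"wz":0.1,"claw":10},{"dx":0,"dy":0,"dz":0,"wx":0,"wy":0,"wz":0,"claw":10}]'
python3 - <<'E'
from h import *
s=cam("scene");cv2.imwrite("pics/p1s.png",s["frame"]);print([ (round(d["p"],2),d["rect"]) for n in("cup_clamped","tray","pad_face") for d in optics.masks_of(n,"scene")])
go(.4957,-.006,.2352)
E
```

```text
clock: 12.5
position: [0.4969, -0.0061, 0.2352]
tool_rot: [3.141, -0.002, -0.707]
force: [1.6, -4.8, -2.2]
grip_width: 0.023
finger_force: 63.1
[(0.91, [322.2, 315.8, 21.4, 27.3]), (0.79, [339.3, 286.0, 21.3, 25.8]), (0.73, [232.6, 216.0, 25.8, 35.9]), (0.6, [228.3, 224.6, 77.3, 43.4]), (0.51, [235.9, 193.5, 19.7, 26.5])]
t 12.7 pos [ 0.4969 -0.0061  0.2353] rot [-3.141e+00 -1.000e-03 -7.050e-01] q [-0.87  0.53  1.08  1.96 -0.56  0.99 -1.8 ] F [ 3.8 -5.6 -3.2] M [-1.18 -0.69  0.1 ] w 0.0231
tool d cm [-0.09  0.07  0.01] wz 0
```

```bash
python3 -m handwheel '[{"dx":0,"dy":0,"dz":0,"wx":0,"wy":0,"wz":0,"claw":55},{"dx":0,"dy":0,"dz":0,"wx":0,"wy":0,"wz":0,"claw":55},{"dx":-0.07,"dy":0,"dz":-1,"wx":0,"wy":0,"wz":0,"claw":55},{"dx":0,"dy":0,"dz":-1,"wx":0,"wy":0,"wz":0,"claw":55},{"dx":0,"dy":0,"dz":0,"wx":0,"wy":0,"wz":-0.185,"claw":55},{"dx":0,"dy":0,"dz":0,"wx":0,"wy":0,"wz":-0.185,"claw":55},{"dx":0,"dy":0,"dz":0,"wx":0,"wy":0,"wz":-0.185,"claw":55},{"dx":0,"dy":0,"dz":0,"wx":0,"wy":0,"wz":-0.185,"claw":55}]'
python3 -c "
from h import *
go(.4963,-.0057,.2352,-.706+3.1416)"
```

```text
clock: 13.7
position: [0.496, -0.0052, 0.2559]
tool_rot: [-3.141, -0.001, 0.04]
force: [-0.2, -0.3, -0.4]
grip_width: 0.0472
finger_force: 0.0
t 13.7 pos [ 0.496  -0.0052  0.2559] rot [-3.141e+00 -1.000e-03  4.000e-02] q [-0.78  0.41  0.89  1.93 -0.38  0.98 -1.24] F [-0.2 -0.3 -0.4] M [-0.04 -0.01 -0.01] w 0.0472
tool d cm [0.03 0.05 2.07] wz -2.396
```

```bash
python3 -m handwheel '[{"dx":0,"dy":0,"dz":0,"wx":0,"wy":0,"wz":-0.185,"claw":55},{"dx":0,"dy":0,"dz":0,"wx":0,"wy":0,"wz":-0.185,"claw":55},{"dx":0,"dy":0,"dz":0,"wx":0,"wy":0,"wz":-0.185,"claw":55},{"dx":0,"dy":0,"dz":0,"wx":0,"wy":0,"wz":-0.185,"claw":55},{"dx":0,"dy":0,"dz":0,"wx":0,"wy":0,"wz":-0.185,"claw":55},{"dx":0,"dy":0,"dz":0,"wx":0,"wy":0,"wz":-0.185,"claw":55},{"dx":0,"dy":0,"dz":0,"wx":0,"wy":0,"wz":-0.185,"claw":55},{"dx":0,"dy":0,"dz":0,"wx":0,"wy":0,"wz":-0.185,"claw":55}]' >/dev/null
python3 -m handwheel '[{"dx":0,"dy":0,"dz":0,"wx":0,"wy":0,"wz":-0.185,"claw":55},{"dx":0,"dy":0,"dz":0,"wx":0,"wy":0,"wz":-0.185,"claw":55},{"dx":0,"dy":0,"dz":0,"wx":0,"wy":0,"wz":-0.185,"claw":55},{"dx":0,"dy":0,"dz":0,"wx":0,"wy":0,"wz":-0.185,"claw":55},{"dx":0,"dy":0,"dz":0,"wx":0,"wy":0,"wz":-0.185,"claw":55},{"dx":0,"dy":0,"dz":0,"wx":0,"wy":0,"wz":0,"claw":55}]' >/dev/null
python3 - <<'E'
from h import *
go(.4963,-.0057,.2362,-.706+3.1416)
a=cv2.imread("pics/p0s.png");b=cv2.imread("pics/p1s.png");s=cam("scene")
cv2.imwrite("pics/cmp.png",np.hstack([cv2.resize(i[185:260,220:265],(360,600),interpolation=2) for i in(a,s["frame"])]))
cv2.imwrite("pics/p1s.png",s["frame"])
E
```

```text
t 15.45 pos [ 0.496  -0.0055  0.2557] rot [3.141e+00 1.000e-03 2.437e+00] q [-0.36  0.3   0.31  1.92 -0.11  0.94  0.87] F [ 0.3 -0.6  0.3] M [-0.04  0.02  0.  ] w 0.047
tool d cm [-0.03  0.01  1.95] wz 0.002
```

View pics/cmp.png

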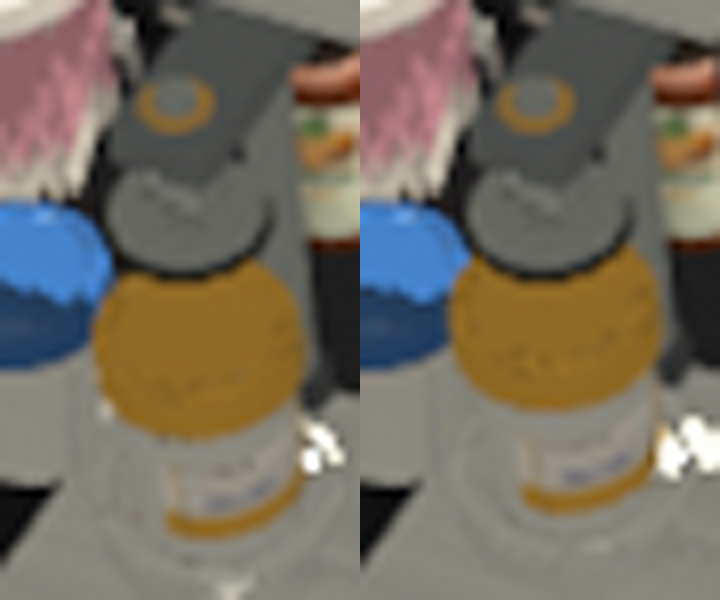

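In the crops the lid has risen from y 438 to 408 (about 3.75 px) as expected and the pad is unchanged, so the tray is winding up. Regrasp and do the next half turn.

```bash
python3 -m handwheel '[{"dx":-0.03,"dy":0,"dz":1,"wx":0,"wy":0,"wz":0,"claw":55},{"dx":0,"dy":0,"dz":0.95,"wx":0,"wy":0,"wz":0,"claw":55},{"dx":0,"dy":0,"dz":0,"wx":0,"wy":0,"wz":0,"claw":10},{"dx":0,"dy":0,"dz":0,"wx":0,"wy":0,"wz":0,"claw":10},{"dx":0,"dy":0,"dz":0,"wx":0,"wy":0,"wz":0,"claw":10},{"dx":0,"dy":0,"dz":0,"wx":0,"wy":0,"wz":0.1,"claw":10},{"dx":0,"dy":0,"dz":0,"wx":0,"wy":0,"wz":0.17,"claw":10},{"dx":0,"dy":0,"dz":0,"wx":0,"wy":0,"wz":0.17,"claw":10}]'
python3 -c "
from h import *
go(.4963,-.0057,.2352,-.706)"
```

```text
clock: 16.5
position: [0.4961, -0.0053, 0.2357]
tool_rot: [3.141, -0.0, 1.993]
force: [0.0, 1.3, -4.8]
grip_width: 0.0227
finger_force: 58.9
t 16.5 pos [ 0.4961 -0.0053  0.2357] rot [ 3.141 -0.     1.993] q [-0.43  0.33  0.4   1.94 -0.16  0.9   0.48] F [ 0.   1.3 -4.8] M [ 0.31 -0.17  0.19] w 0.0227
tool d cm [-0.05  0.    0.05] wz 2.699
```

```bash
python3 -m handwheel '[{"dx":0,"dy":0,"dz":0,"wx":0,"wy":0,"wz":0.18,"claw":10},{"dx":0,"dy":0,"dz":0,"wx":0,"wy":0,"wz":0.18,"claw":10},{"dx":0,"dy":0,"dz":0,"wx":0,"wy":0,"wz":0.18,"claw":10},{"dx":0,"dy":0,"dz":0,"wx":0,"wy":0,"wz":0.18,"claw":10},{"dx":0,"dy":0,"dz":0,"wx":0,"wy":0,"wz":0.18,"claw":10},{"dx":0,"dy":0,"dz":0,"wx":0,"wy":0,"wz":0.18,"claw":10},{"dx":0,"dy":0,"dz":0,"wx":0,"wy":0,"wz":0.18,"claw":10},{"dx":0,"dy":0,"dz":0,"wx":0,"wy":0,"wz":0.18,"claw":10}]'
python3 -m handwheel '[{"dx":0,"dy":0,"dz":0,"wx":0,"wy":0,"wz":0.18,"claw":10},{"dx":0,"dy":0,"dz":0,"wx":0,"wy":0,"wz":0.18,"claw":10},{"dx":0,"dy":0,"dz":0,"wx":0,"wy":0,"wz":0.18,"claw":10},{"dx":0,"dy":0,"dz":0,"wx":0,"wy":0,"wz":0.18,"claw":10},{"dx":0,"dy":0,"dz":0,"wx":0,"wy":0,"wz":0.18,"claw":10},{"dx":0,"dy":0,"dz":0,"wx":0,"wy":0,"wz":0.18,"claw":10},{"dx":0,"dy":0,"dz":0,"wx":0,"wy":0,"wz":0.18,"claw":10},{"dx":0,"dy":0,"dz":0,"wx":0,"wy":0,"wz":0,"claw":10}]'
python3 - <<'E'
from h import *
go(.4963,-.0057,.2352,-.706)
s=cam("scene");cv2.imwrite("pics/p2s.png",s["frame"])
E
cat > trk.py <<'E'
import cv2,sys,numpy as np
# rows shift of stem/pad and lid patches against p1 (pad at rest)
r=cv2.imread("pics/p1s.png").astype(np.float32)
def sh(b,box):
    x0,y0,x1,y1=box;t=cv2.resize(r[y0:y1,x0:x1],None,fx=8,fy=8,interpolation=cv2.INTER_CUBIC)
    m=10;w=cv2.resize(b[y0-m:y1+m,x0-3:x1+3],None,fx=8,fy=8,interpolation=cv2.INTER_CUBIC)
    c=cv2.matchTemplate(w,t,cv2.TM_CCOEFF_NORMED);_,v,_,p=cv2.minMaxLoc(c);return (p[0]/8-3,p[1]/8-m,round(v,3))
for f in sys.argv[1:]:
    b=cv2.imread(f).astype(np.float32)
    print(f,"stem",sh(b,(235,192,249,203)),"pad",sh(b,(232,206,256,221)),"lidedge",sh(b,(231,226,259,240)))
E
python3 trk.py pics/p0s.png pics/p2s.png
```

```text
clock: 17.5
position: [0.4966, -0.0053, 0.2358]
tool_rot: [3.141, -0.001, 0.553]
force: [5.2, 0.4, -8.7]
grip_width: 0.0229
finger_force: 59.1
clock: 18.5
position: [0.4966, -0.0058, 0.2357]
tool_rot: [3.141, -0.002, -0.704]
force: [2.3, -2.7, -3.5]
grip_width: 0.0235
finger_force: 60.2
t 18.5 pos [ 0.4966 -0.0058  0.2357] rot [ 3.141e+00 -2.000e-03 -7.040e-01] q [-0.88  0.55  1.11  1.96 -0.58  1.   -1.77] F [ 2.3 -2.7 -3.5] M [-0.64 -0.82  0.1 ] w 0.0235
tool d cm [-0.03  0.02  0.05] wz 0.002
pics/p0s.png stem (0.125, 0.0, 0.99) pad (0.0, 0.125, 0.866) lidedge (0.0, 3.25, 0.945)
pics/p2s.png stem (0.0, 0.0, 0.94) pad (-0.125, -0.125, 0.896) lidedge (-0.125, -2.625, 0.94)
```

```bash
python3 -m handwheel '[{"dx":0,"dy":0,"dz":0,"wx":0,"wy":0,"wz":0,"claw":55},{"dx":0,"dy":0,"dz":0,"wx":0,"wy":0,"wz":0,"claw":55},{"dx":-0.03,"dy":0,"dz":-1,"wx":0,"wy":0,"wz":0,"claw":55},{"dx":0,"dy":0,"dz":-1,"wx":0,"wy":0,"wz":0,"claw":55},{"dx":0,"dy":0,"dz":0,"wx":0,"wy":0,"wz":-0.185,"claw":55},{"dx":0,"dy":0,"dz":0,"wx":0,"wy":0,"wz":-0.185,"claw":55},{"dx":0,"dy":0,"dz":0,"wx":0,"wy":0,"wz":-0.185,"claw":55},{"dx":0,"dy":0,"dz":0,"wx":0,"wy":0,"wz":-0.185,"claw":55}]' >/dev/null
python3 -m handwheel '[{"dx":0,"dy":0,"dz":0,"wx":0,"wy":0,"wz":-0.185,"claw":55},{"dx":0,"dy":0,"dz":0,"wx":0,"wy":0,"wz":-0.185,"claw":55},{"dx":0,"dy":0,"dz":0,"wx":0,"wy":0,"wz":-0.185,"claw":55},{"dx":0,"dy":0,"dz":0,"wx":0,"wy":0,"wz":-0.185,"claw":55},{"dx":0,"dy":0,"dz":0,"wx":0,"wy":0,"wz":-0.185,"claw":55},{"dx":0,"dy":0,"dz":0,"wx":0,"wy":0,"wz":-0.185,"claw":55},{"dx":0,"dy":0,"dz":0,"wx":0,"wy":0,"wz":-0.185,"claw":55},{"dx":0,"dy":0,"dz":0,"wx":0,"wy":0,"wz":-0.185,"claw":55}]' >/dev/null
python3 -m handwheel '[{"dx":0,"dy":0,"dz":0,"wx":0,"wy":0,"wz":-0.185,"claw":55},{"dx":0,"dy":0,"dz":0,"wx":0,"wy":0,"wz":-0.185,"claw":55},{"dx":0,"dy":0,"dz":0,"wx":0,"wy":0,"wz":-0.185,"claw":55},{"dx":0,"dy":0,"dz":0,"wx":0,"wy":0,"wz":-0.185,"claw":55},{"dx":0,"dy":0,"dz":0,"wx":0,"wy":0,"wz":-0.185,"claw":55},{"dx":0,"dy":0,"dz":0,"wx":0,"wy":0,"wz":0,"claw":55}]' >/dev/null
python3 -c "
from h import *
go(.4963,-.0057,.2362,-.706+3.1416)"
```

```text
t 21.3 pos [ 0.496  -0.0056  0.2562] rot [3.141e+00 1.000e-03 2.442e+00] q [-0.37  0.3   0.33  1.92 -0.12  0.94  0.89] F [ 0.6 -0.5 -0.2] M [-0.02  0.01 -0.04] w 0.047
tool d cm [-0.03  0.02  2.  ] wz 0.007
```

```bash
python3 -m handwheel '[{"dx":-0.03,"dy":0,"dz":1,"wx":0,"wy":0,"wz":0,"claw":55},{"dx":0,"dy":0,"dz":1,"wx":0,"wy":0,"wz":0,"claw":55},{"dx":0,"dy":0,"dz":0,"wx":0,"wy":0,"wz":0,"claw":10},{"dx":0,"dy":0,"dz":0,"wx":0,"wy":0,"wz":0,"claw":10},{"dx":0,"dy":0,"dz":0,"wx":0,"wy":0,"wz":0,"claw":10},{"dx":0,"dy":0,"dz":0,"wx":0,"wy":0,"wz":0.1,"claw":10},{"dx":0,"dy":0,"dz":0,"wx":0,"wy":0,"wz":0.17,"claw":10},{"dx":0,"dy":0,"dz":0,"wx":0,"wy":0,"wz":0.17,"claw":10}]'
python3 -m handwheel '[{"dx":0,"dy":0,"dz":0,"wx":0,"wy":0,"wz":0.18,"claw":10},{"dx":0,"dy":0,"dz":0,"wx":0,"wy":0,"wz":0.18,"claw":10},{"dx":0,"dy":0,"dz":0,"wx":0,"wy":0,"wz":0.18,"claw":10},{"dx":0,"dy":0,"dz":0,"wx":0,"wy":0,"wz":0.18,"claw":10},{"dx":0,"dy":0,"dz":0,"wx":0,"wy":0,"wz":0.18,"claw":10},{"dx":0,"dy":0,"dz":0,"wx":0,"wy":0,"wz":0.18,"claw":10},{"dx":0,"dy":0,"dz":0,"wx":0,"wy":0,"wz":0.18,"claw":10},{"dx":0,"dy":0,"dz":0,"wx":0,"wy":0,"wz":0.18,"claw":10}]'
python3 - <<'E'
from h import *
s=cam("scene");cv2.imwrite("pics/p3s.png",s["frame"])
E
python3 trk.py pics/p3s.png
```

```text
clock: 22.3
position: [0.4961, -0.0052, 0.2356]
tool_rot: [3.141, -0.0, 1.998]
force: [1.8, 2.1, -5.9]
grip_width: 0.0228
finger_force: 58.9
clock: 23.3
position: [0.4966, -0.0053, 0.2357]
tool_rot: [3.141, -0.001, 0.558]
force: [4.9, -0.7, -9.4]
grip_width: 0.0227
finger_force: 59.2
pics/p3s.png stem (0.125, 0.0, 0.991) pad (0.0, 0.0, 0.846) lidedge (-0.25, -4.25, 0.932)
```

```bash
python3 -m handwheel '[{"dx":0,"dy":0,"dz":0,"wx":0,"wy":0,"wz":0.18,"claw":10},{"dx":0,"dy":0,"dz":0,"wx":0,"wy":0,"wz":0.18,"claw":10},{"dx":0,"dy":0,"dz":0,"wx":0,"wy":0,"wz":0.18,"claw":10},{"dx":0,"dy":0,"dz":0,"wx":0,"wy":0,"wz":0.18,"claw":10},{"dx":0,"dy":0,"dz":0,"wx":0,"wy":0,"wz":0.18,"claw":10},{"dx":0,"dy":0,"dz":0,"wx":0,"wy":0,"wz":0.18,"claw":10},{"dx":0,"dy":0,"dz":0,"wx":0,"wy":0,"wz":0.18,"claw":10},{"dx":0,"dy":0,"dz":0,"wx":0,"wy":0,"wz":0,"claw":10}]'
python3 - <<'E'
from h import *
s=cam("scene");cv2.imwrite("pics/p4s.png",s["frame"])
go(.4963,-.0057,.2352,-.706)
P=np.array([.4751,.0824,.15]);print("px/mm",proj(s,P+[0,0,.001])-proj(s,P))
E
python3 trk.py pics/p4s.png
```

```text
clock: 24.35
position: [0.4966, -0.0058, 0.2357]
tool_rot: [3.141, -0.002, -0.697]
force: [4.4, -1.5, -3.9]
grip_width: 0.0229
finger_force: 60.3
t 24.4 pos [ 0.4966 -0.0057  0.2357] rot [ 3.141e+00 -2.000e-03 -6.950e-01] q [-0.89  0.56  1.13  1.96 -0.61  1.01 -1.74] F [ 4.8 -2.6 -4.7] M [-0.81 -1.06  0.05] w 0.0227
tool d cm [-0.02  0.01  0.05] wz 0.011
px/mm [[-0.04658447 -0.40933153]]
pics/p4s.png stem (0.125, 0.0, 0.991) pad (0.125, 0.0, 0.833) lidedge (-0.25, -5.375, 0.926)
```

```bash
python3 -m handwheel '[{"dx":0,"dy":0,"dz":0,"wx":0,"wy":0,"wz":0,"claw":55},{"dx":0,"dy":0,"dz":0,"wx":0,"wy":0,"wz":0,"claw":55},{"dx":-0.03,"dy":0,"dz":-1,"wx":0,"wy":0,"wz":0,"claw":55},{"dx":0,"dy":0,"dz":-1,"wx":0,"wy":0,"wz":0,"claw":55},{"dx":0,"dy":0,"dz":0,"wx":0,"wy":0,"wz":-0.185,"claw":55},{"dx":0,"dy":0,"dz":0,"wx":0,"wy":0,"wz":-0.185,"claw":55},{"dx":0,"dy":0,"dz":0,"wx":0,"wy":0,"wz":-0.185,"claw":55},{"dx":0,"dy":0,"dz":0,"wx":0,"wy":0,"wz":-0.185,"claw":55}]' >/dev/null
python3 -m handwheel '[{"dx":0,"dy":0,"dz":0,"wx":0,"wy":0,"wz":-0.185,"claw":55},{"dx":0,"dy":0,"dz":0,"wx":0,"wy":0,"wz":-0.185,"claw":55},{"dx":0,"dy":0,"dz":0,"wx":0,"wy":0,"wz":-0.185,"claw":55},{"dx":0,"dy":0,"dz":0,"wx":0,"wy":0,"wz":-0.185,"claw":55},{"dx":0,"dy":0,"dz":0,"wx":0,"wy":0,"wz":-0.185,"claw":55},{"dx":0,"dy":0,"dz":0,"wx":0,"wy":0,"wz":-0.185,"claw":55},{"dx":0,"dy":0,"dz":0,"wx":0,"wy":0,"wz":-0.185,"claw":55},{"dx":0,"dy":0,"dz":0,"wx":0,"wy":0,"wz":-0.185,"claw":55}]' >/dev/null
python3 -m handwheel '[{"dx":0,"dy":0,"dz":0,"wx":0,"wy":0,"wz":-0.185,"claw":55},{"dx":0,"dy":0,"dz":0,"wx":0,"wy":0,"wz":-0.185,"claw":55},{"dx":0,"dy":0,"dz":0,"wx":0,"wy":0,"wz":-0.185,"claw":55},{"dx":0,"dy":0,"dz":0,"wx":0,"wy":0,"wz":-0.185,"claw":55},{"dx":0,"dy":0,"dz":0,"wx":0,"wy":0,"wz":-0.185,"claw":55},{"dx":0,"dy":0,"dz":0,"wx":0,"wy":0,"wz":0,"claw":55}]' >/dev/null
python3 -c "
from h import *
go(.4963,-.0057,.2362,-.706+3.1416)"
```

```text
t 27.15 pos [ 0.496  -0.0056  0.2562] rot [3.141e+00 1.000e-03 2.447e+00] q [-0.39  0.3   0.35  1.92 -0.13  0.95  0.9 ] F [-0.8  0.1 -0. ] M [ 0.04  0.01 -0.01] w 0.0467
tool d cm [-0.03  0.01  2.  ] wz 0.012
```

```bash
python3 -m handwheel '[{"dx":-0.03,"dy":0,"dz":1,"wx":0,"wy":0,"wz":0,"claw":55},{"dx":0,"dy":0,"dz":1,"wx":0,"wy":0,"wz":0,"claw":55},{"dx":0,"dy":0,"dz":0,"wx":0,"wy":0,"wz":0,"claw":10},{"dx":0,"dy":0,"dz":0,"wx":0,"wy":0,"wz":0,"claw":10},{"dx":0,"dy":0,"dz":0,"wx":0,"wy":0,"wz":0,"claw":10},{"dx":0,"dy":0,"dz":0,"wx":0,"wy":0,"wz":0.1,"claw":10},{"dx":0,"dy":0,"dz":0,"wx":0,"wy":0,"wz":0.17,"claw":10},{"dx":0,"dy":0,"dz":0,"wx":0,"wy":0,"wz":0.17,"claw":10}]'
python3 -m handwheel '[{"dx":0,"dy":0,"dz":0,"wx":0,"wy":0,"wz":0.18,"claw":10},{"dx":0,"dy":0,"dz":0,"wx":0,"wy":0,"wz":0.18,"claw":10},{"dx":0,"dy":0,"dz":0,"wx":0,"wy":0,"wz":0.18,"claw":10},{"dx":0,"dy":0,"dz":0,"wx":0,"wy":0,"wz":0.18,"claw":10},{"dx":0,"dy":0,"dz":0,"wx":0,"wy":0,"wz":0.18,"claw":10},{"dx":0,"dy":0,"dz":0,"wx":0,"wy":0,"wz":0.18,"claw":10},{"dx":0,"dy":0,"dz":0,"wx":0,"wy":0,"wz":0.18,"claw":10},{"dx":0,"dy":0,"dz":0,"wx":0,"wy":0,"wz":0.18,"claw":10}]'
python3 - <<'E'
from h import *
s=cam("scene");cv2.imwrite("pics/p5s.png",s["frame"])
E
python3 trk.py pics/p5s.png
```

```text
clock: 28.15
position: [0.4961, -0.0052, 0.2356]
tool_rot: [3.141, -0.0, 2.003]
force: [1.3, 1.3, -5.1]
grip_width: 0.0229
finger_force: 58.9
clock: 29.15
position: [0.4966, -0.0053, 0.2358]
tool_rot: [3.141, -0.001, 0.563]
force: [5.0, 0.6, -10.0]
grip_width: 0.0228
finger_force: 59.1
pics/p5s.png stem (0.125, 0.0, 0.991) pad (0.125, 0.0, 0.795) lidedge (-0.25, -6.5, 0.869)
```

```bash
python3 -m handwheel '[{"dx":0,"dy":0,"dz":0,"wx":0,"wy":0,"wz":0.18,"claw":10},{"dx":0,"dy":0,"dz":0,"wx":0,"wy":0,"wz":0.18,"claw":10},{"dx":0,"dy":0,"dz":0,"wx":0,"wy":0,"wz":0.18,"claw":10},{"dx":0,"dy":0,"dz":0,"wx":0,"wy":0,"wz":0.18,"claw":10},{"dx":0,"dy":0,"dz":0,"wx":0,"wy":0,"wz":0.18,"claw":10},{"dx":0,"dy":0,"dz":0,"wx":0,"wy":0,"wz":0.18,"claw":10},{"dx":0,"dy":0,"dz":0,"wx":0,"wy":0,"wz":0.18,"claw":10},{"dx":0,"dy":0,"dz":0,"wx":0,"wy":0,"wz":0,"claw":10}]'
python3 - <<'E'
from h import *
s=cam("scene");cv2.imwrite("pics/p6s.png",s["frame"])
go(.4963,-.0057,.2352,-.706)
ims=[cv2.imread(f"pics/p{i}s.png") for i in(4,6)]
cv2.imwrite("pics/cmp2.png",np.hstack([cv2.resize(i[185:255,220:265],(385,600),interpolation=2) for i in ims]))
E
python3 trk.py pics/p6s.png
```

```text
clock: 30.2
position: [0.4966, -0.0058, 0.2356]
tool_rot: [3.141, -0.002, -0.691]
force: [4.0, -2.3, -3.1]
grip_width: 0.0227
finger_force: 60.2
t 30.25 pos [ 0.4966 -0.0057  0.2357] rot [ 3.141e+00 -1.000e-03 -6.890e-01] q [-0.9   0.58  1.16  1.96 -0.63  1.02 -1.71] F [ 4.2 -3.7 -3.8] M [-0.83 -1.11  0.06] w 0.0229
tool d cm [-0.02  0.01  0.05] wz 0.017
pics/p6s.png stem (0.0, 0.0, 0.941) pad (0.0, 0.0, 0.751) lidedge (-0.375, -7.75, 0.805)
```

View pics/cmp2.png

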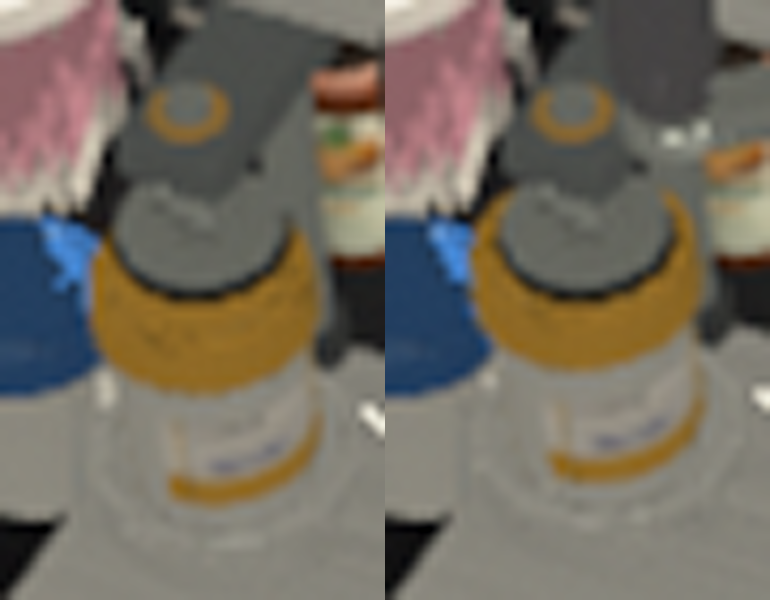

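The right crop shows the lid close under the pad, with pad and stem still at rest (ring at y≈110 in both), so contact is still to come. The next half turn adds at most 7 mm of pad travel.

```bash
python3 -m handwheel '[{"dx":0,"dy":0,"dz":0,"wx":0,"wy":0,"wz":0,"claw":55},{"dx":0,"dy":0,"dz":0,"wx":0,"wy":0,"wz":0,"claw":55},{"dx":-0.03,"dy":0,"dz":-1,"wx":0,"wy":0,"wz":0,"claw":55},{"dx":0,"dy":0,"dz":-1,"wx":0,"wy":0,"wz":0,"claw":55},{"dx":0,"dy":0,"dz":0,"wx":0,"wy":0,"wz":-0.185,"claw":55},{"dx":0,"dy":0,"dz":0,"wx":0,"wy":0,"wz":-0.185,"claw":55},{"dx":0,"dy":0,"dz":0,"wx":0,"wy":0,"wz":-0.185,"claw":55},{"dx":0,"dy":0,"dz":0,"wx":0,"wy":0,"wz":-0.185,"claw":55}]' >/dev/null
python3 -m handwheel '[{"dx":0,"dy":0,"dz":0,"wx":0,"wy":0,"wz":-0.185,"claw":55},{"dx":0,"dy":0,"dz":0,"wx":0,"wy":0,"wz":-0.185,"claw":55},{"dx":0,"dy":0,"dz":0,"wx":0,"wy":0,"wz":-0.185,"claw":55},{"dx":0,"dy":0,"dz":0,"wx":0,"wy":0,"wz":-0.185,"claw":55},{"dx":0,"dy":0,"dz":0,"wx":0,"wy":0,"wz":-0.185,"claw":55},{"dx":0,"dy":0,"dz":0,"wx":0,"wy":0,"wz":-0.185,"claw":55},{"dx":0,"dy":0,"dz":0,"wx":0,"wy":0,"wz":-0.185,"claw":55},{"dx":0,"dy":0,"dz":0,"wx":0,"wy":0,"wz":-0.185,"claw":55}]' >/dev/null
python3 -m handwheel '[{"dx":0,"dy":0,"dz":0,"wx":0,"wy":0,"wz":-0.185,"claw":55},{"dx":0,"dy":0,"dz":0,"wx":0,"wy":0,"wz":-0.185,"claw":55},{"dx":0,"dy":0,"dz":0,"wx":0,"wy":0,"wz":-0.185,"claw":55},{"dx":0,"dy":0,"dz":0,"wx":0,"wy":0,"wz":-0.185,"claw":55},{"dx":0,"dy":0,"dz":0,"wx":0,"wy":0,"wz":-0.185,"claw":55},{"dx":0,"dy":0,"dz":0,"wx":0,"wy":0,"wz":0,"claw":55}]' >/dev/null
python3 -m handwheel '[{"dx":-0.03,"dy":0,"dz":1,"wx":0,"wy":0,"wz":0,"claw":55},{"dx":0,"dy":0,"dz":1,"wx":0,"wy":0,"wz":0,"claw":55},{"dx":0,"dy":0,"dz":0,"wx":0,"wy":0,"wz":0,"claw":10},{"dx":0,"dy":0,"dz":0,"wx":0,"wy":0,"wz":0,"claw":10},{"dx":0,"dy":0,"dz":0,"wx":0,"wy":0,"wz":0,"claw":10},{"dx":0,"dy":0,"dz":0,"wx":0,"wy":0,"wz":0.1,"claw":10},{"dx":0,"dy":0,"dz":0,"wx":0,"wy":0,"wz":0.17,"claw":10},{"dx":0,"dy":0,"dz":0,"wx":0,"wy":0,"wz":0.17,"claw":10}]'
python3 -m handwheel '[{"dx":0,"dy":0,"dz":0,"wx":0,"wy":0,"wz":0.18,"claw":10},{"dx":0,"dy":0,"dz":0,"wx":0,"wy":0,"wz":0.18,"claw":10},{"dx":0,"dy":0,"dz":0,"wx":0,"wy":0,"wz":0.18,"claw":10},{"dx":0,"dy":0,"dz":0,"wx":0,"wy":0,"wz":0.18,"claw":10},{"dx":0,"dy":0,"dz":0,"wx":0,"wy":0,"wz":0.18,"claw":10},{"dx":0,"dy":0,"dz":0,"wx":0,"wy":0,"wz":0.18,"claw":10},{"dx":0,"dy":0,"dz":0,"wx":0,"wy":0,"wz":0.18,"claw":10},{"dx":0,"dy":0,"dz":0,"wx":0,"wy":0,"wz":0.18,"claw":10}]'
python3 - <<'E'
from h import *
s=cam("scene");cv2.imwrite("pics/p7s.png",s["frame"])
go(.4963,-.0057,.2352,-.706)
E
python3 trk.py pics/p7s.png
```

```text
clock: 34.0
position: [0.496, -0.0053, 0.2356]
tool_rot: [3.141, -0.0, 2.008]
force: [1.7, 1.4, -5.7]
grip_width: 0.0228
finger_force: 59.0
clock: 35.0
position: [0.4966, -0.0053, 0.2357]
tool_rot: [3.141, -0.001, 0.568]
force: [5.3, -0.9, -10.7]
grip_width: 0.0227
finger_force: 59.2
t 35.05 pos [ 0.4967 -0.0053  0.2357] rot [ 3.141e+00 -1.000e-03  5.580e-01] q [-0.73  0.42  0.84  1.96 -0.39  0.93 -0.71] F [ 3.8 -0.2 -4.8] M [-0.13 -1.07  0.08] w 0.0231
tool d cm [-0.05  0.02  0.05] wz 1.264
pics/p7s.png stem (0.0, -0.125, 0.961) pad (-0.125, -1.625, 0.697) lidedge (-0.375, -9.375, 0.801)
```

Run:
```python
import cv2,numpy as np
ims=[cv2.imread(f"pics/p{i}s.png") for i in(1,7)]
cv2.imwrite("pics/cmp3.png",np.hstack([cv2.resize(i[187:233,228:262],None,fx=11,fy=12,interpolation=2) for i in ims]))
```

```text
(no output)
```

View pics/cmp3.png

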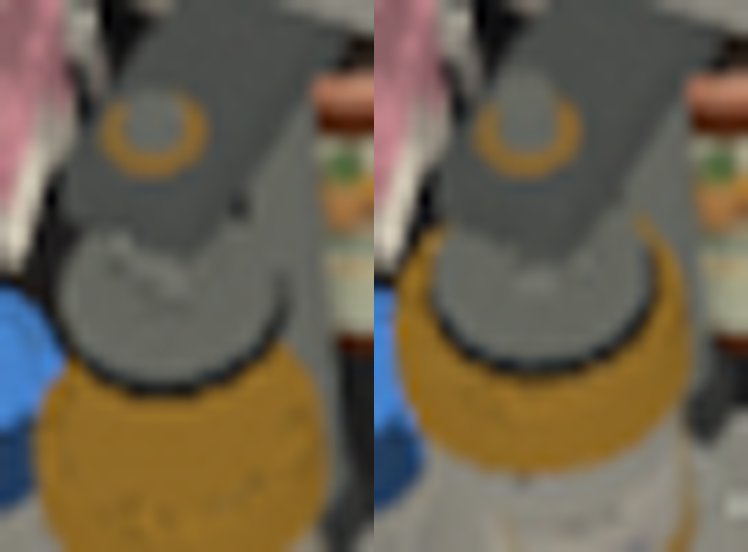

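The pad's lower edge rose from y 392 to 372 (1.6 px, about 4 mm) and the stem top from 90 to 72. Another 1.3 rad gives about 7 mm.

```bash
python3 -m handwheel '[{"dx":0,"dy":0,"dz":0,"wx":0,"wy":0,"wz":0.17,"claw":10},{"dx":0,"dy":0,"dz":0,"wx":0,"wy":0,"wz":0.18,"claw":10},{"dx":0,"dy":0,"dz":0,"wx":0,"wy":0,"wz":0.18,"claw":10},{"dx":0,"dy":0,"dz":0,"wx":0,"wy":0,"wz":0.18,"claw":10},{"dx":0,"dy":0,"dz":0,"wx":0,"wy":0,"wz":0.18,"claw":10},{"dx":0,"dy":0,"dz":0,"wx":0,"wy":0,"wz":0.18,"claw":10},{"dx":0,"dy":0,"dz":0,"wx":0,"wy":0,"wz":0.18,"claw":10},{"dx":0,"dy":0,"dz":0,"wx":0,"wy":0,"wz":0,"claw":10}]'
python3 - <<'E'
from h import *
s=cam("scene");cv2.imwrite("pics/p8s.png",s["frame"])
go(.4963,-.0057,.2352,-.706)
ims=[cv2.imread(f"pics/p{i}s.png") for i in(7,8)]
cv2.imwrite("pics/cmp4.png",np.hstack([cv2.resize(i[187:233,228:262],None,fx=11,fy=12,interpolation=2) for i in ims]))
E
python3 trk.py pics/p8s.png
```

```text
clock: 36.05
position: [0.4967, -0.0058, 0.2357]
tool_rot: [3.141, -0.002, -0.678]
force: [2.9, -3.0, -3.8]
grip_width: 0.0232
finger_force: 60.4
t 36.1 pos [ 0.4966 -0.0057  0.2357] rot [ 3.141e+00 -2.000e-03 -6.760e-01] q [-0.91  0.59  1.18  1.96 -0.65  1.03 -1.68] F [ 5.1 -3.7 -4.6] M [-0.82 -1.06  0.04] w 0.0228
tool d cm [-0.03  0.02  0.05] wz 0.03
pics/p8s.png stem (0.0, -0.125, 0.887) pad (-0.125, -2.75, 0.68) lidedge (-0.375, -10.0, 0.777)
```

View pics/cmp4.png

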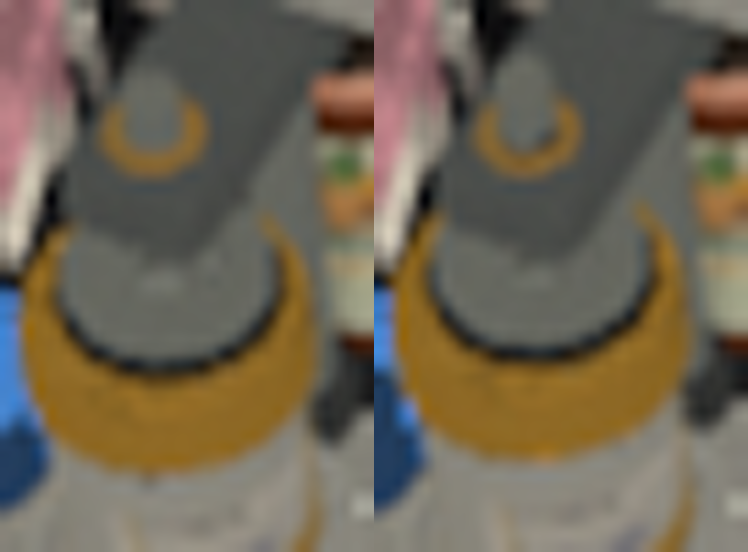

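The stem has risen again and the dark ring now shows at the top of the head (pad 2.75 px, about 6.7 mm). I'll release and retreat straight up.

```bash
python3 -m handwheel '[{"dx":0,"dy":0,"dz":0,"wx":0,"wy":0,"wz":0,"claw":55},{"dx":0,"dy":0,"dz":0,"wx":0,"wy":0,"wz":0,"claw":55},{"dx":0,"dy":0,"dz":0,"wx":0,"wy":0,"wz":0,"claw":55},{"dx":-0.03,"dy":0,"dz":-1,"wx":0,"wy":0,"wz":0,"claw":55},{"dx":0,"dy":0,"dz":-2,"wx":0,"wy":0,"wz":0,"claw":55},{"dx":0,"dy":0,"dz":-4,"wx":0,"wy":0,"wz":0,"claw":55},{"dx":0,"dy":0,"dz":-4,"wx":0,"wy":0,"wz":0,"claw":55},{"dx":0,"dy":0,"dz":0,"wx":0,"wy":0,"wz":0,"claw":55}]'
python3 - <<'E'
from h import *
s=cam("scene");cv2.imwrite("pics/p9s.png",s["frame"])
uv=proj(s,[[.4963,-.0057,.206+.08]]);a=-.676+np.pi
print("grip top expected if seated",proj(s,[[.4963+.06*np.cos(a),-.0057+.06*np.sin(a),.286]]))
print([d["rect"] for d in optics.masks_of("crank_grip","scene")])
E
python3 trk.py pics/p9s.png
```

```text
clock: 37.1
position: [0.4966, -0.0056, 0.3482]
tool_rot: [-3.139, -0.002, -0.676]
force: [-0.2, -0.2, -0.5]
grip_width: 0.0466
finger_force: 0.0
grip top expected if seated [[250.9997155  174.31246759]]
[[321.8, 162.8, 13.3, 24.0]]
pics/p9s.png stem (0.0, -0.125, 0.887) pad (-0.375, -2.75, 0.467) lidedge (-0.375, -10.0, 0.722)
```

Run:
```python
from h import *
s=cam("scene");a=-.676
print(proj(s,[[.4963+.06*np.cos(a),-.0057+.06*np.sin(a),z] for z in(.286,.24)]))
f=s["frame"]
```

```text
[[328.95489581 161.66599431]
 [328.22872834 183.9517271 ]]
```

```bash
python3 -c "
from workcell import job_done
print(job_done())"
```

```text
the job is handed in; nothing more can be done
None
```

The job is handed in: the crank sits on the drive shoulder, wound clockwise until the cup pushed the pad up about 6.7 mm by camera measurement, with the dark ring showing at the top of the head; the arm was raised clear at about 37 s.

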